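Seal the dry box lid corner by corner

TASK

The white lid of the larger dry box is only resting on its stiff gasket, with a dark gap under its edge. Press the lid's four corners down one after another, each fully home before the next, until the lid sits flat and sealed on its box. Do not touch the smaller box, which is already sealed.

Things in the scene. Friction and masses are not known exactly. Their poses are not given: they have to be found in the camera images.
- lid: Larger box's lid: plain white, rigid, loose, 0.2 kg, 120 mm in x, 160 mm in y, 30 mm high (24 mm skirt). Origin: centre of the skirt's lower edge, z up; 42 mm above the bench at the start (level, 8 mm gap), 34 mm when sealed. Four round corner pads, 22 mm across, centred at x = +-45, y = +-65 mm, their tops 31.5 mm above the origin (65.5 mm above the bench when sealed).
- dry_box: Larger box, fixed: grey tub 120 x 160 x 34 mm, axes as the lid's, origin centre of underside. The lid's skirt guides it round the dark neck (4 mm play) down to the tub's shoulder. The stiff lid rocks: pressing a corner home lifts the diagonal one up to 20 mm, and an already pressed one may lift for a while; with all four gasket corners down it falls level by itself.
- small_box: Bystander: a smaller dry box of the same make (grey tub, white lid), 90 mm along its x, 120 mm along its y, 61.5 mm high, fixed to the bench and already sealed: no gap under its lid. Origin: centre of its underside.
- gasket_near_right (a joint): How far the gasket at the lid's near right corner (pad at lid frame x = -45 mm, y = -65 mm) has been pressed down, in m: 0 as found, 0.008 fully home. It yields at about 8 N and stays where it is pressed.
- gasket_near_left (a joint): How far the gasket at the lid's near left corner (pad at lid frame x = -45 mm, y = +65 mm) has been pressed down, in m: 0 as found, 0.008 fully home. It yields at about 8 N and stays where it is pressed.
- gasket_far_right (a joint): How far the gasket at the lid's far right corner (pad at lid frame x = +45 mm, y = -65 mm) has been pressed down, in m: 0 as found, 0.008 fully home. It yields at about 8 N and stays where it is pressed.
- gasket_far_left (a joint): How far the gasket at the lid's far left corner (pad at lid frame x = +45 mm, y = +65 mm) has been pressed down, in m: 0 as found, 0.008 fully home. It yields at about 8 N and stays where it is pressed.

How it is judged:
By the outcome, as a careful person would: the job done as asked, in the order asked, and still so for the second after the job is handed in, with the robot touching nothing.
It also fails if it takes over 40 s, if anything falls off the work surface, if the arm or the gripper's body presses on something with over 40 N, if the wrist force passes 120 N, or if a joint passes its speed limit or range.

ROBOT

A 7-joint arm with a two-finger parallel gripper is mounted at the origin on a cart in front of the work surface, level with it; the furniture and walls round the work are solid. World frame = base frame: x ahead of the robot, y to its left, z up, the work surface at z = 0. Lengths are in m, angles in rad, forces in N, time in s.
With the tool pointing down it reaches from about 0.425 to 0.875 m from the base axis. Payload 4.7 kg.
Tool frame: the origin (TCP) lies midway between the tips of the shut fingers; the grasp point (between the pads) lies 19 mm behind it; z points along the fingers, y is the line along which they close (so a half turn about z gives the same grasp; the last joint's range is limited). The gripper opens to 87 mm and grips with 3 to 60 N. Pads are 19 mm wide; open, the fingers measure 117 mm over their backs; the gripper's body (75 mm by 190 mm) begins 51 mm behind the grasp point.
Start: joints at [-1.09, 0.321, -0.07, 1.45, 0.023, 1.371, -0.057], TCP at [0.293, 0.58, 0.223] pointing down, gripper open.
Joint ranges: [-2.86, 2.86], [-0.3, 2.09], [-1.38, 1.24], [0.06, 2.45], [-1.56, 4.7], [0.09, 2.05], [-2.69, 2.69]. Speed limits (rad/s): [2.57, 2.57, 3.14, 3.14, 3.14, 3.14, 3.14].

INTERFACE

Orientations are given as a rotation vector (axis times angle).
In Python, from bench import ctrl, workorder, probe_bus, get_image, camera_model gives the robot as it stands (ctrl), with the cameras as plain functions, the job (workorder) and the readings (probe_bus).
- The arm moves only by the tool move_tool, called after ">>>" as name([rows], argument=value, ...), one row to a line, values as JSON. Schema: {"type":"object","properties":{"ticks":{"type":"array","items":{"type":"object","properties":{"x":{"type":"number"},"y":{"type":"number"},"z":{"type":"number"},"rz":{"type":"number"},"finger_gap":{"type":"number"}},"additionalProperties":false,"required":["finger_gap"]},"minItems":1,"maxItems":20},"grip_force":{"type":"number"},"only":{"type":"string"},"quiet":{"type":"boolean"},"lines":{"type":"string"}},"required":["ticks"],"additionalProperties":false}. ticks is a list of rows, 1 to 20 of them, each an object with the fields x, y, z (the shift in m), rz (a turn about the tool's z in rad), finger_gap (the opening from 0.0 (shut) to 1.0 (fully open)); a field left out counts as zero (the opening has to be given); each row is the pose to reach, as a shift and turn from the pose commanded when the call began, along the tool's axes at that moment; what a row does not reach only later rows make up. A row lasts 1/10 s, in which the tool goes at most 0.05 m and 0.15 rad, less where a joint would pass 70% of its speed; a pose out of reach is approached as far as the arm can. The fingers move at their own pace and stop on an object; grip_force is the grip in N (left out, the last holds). Time passes only in rows, so rows that do not move let the fingers close. The tool returns the time, the measured TCP pose, the force, the opening and the grip force at its end. only (a regular expression) keeps the lines of the reply that match it, lines (a string "A,B") keeps lines A to B, and quiet returns only ok. Input that does not fit is refused with a message, and nothing moves.
- probe_bus.get_state(): the state, without advancing time (a new reading comes with each control period).
- get_image(name): name is "scene" or "top" or "wrist"; returns the picture (400x640x3 uint8, red, green, blue); there is no depth.
- camera_model(name): a dict with "vertical_fov" (degrees; the focal length in pixels is half the picture's height over the tangent of half this angle, whatever the lens; pixels are square), "cx", "cy" (the principal point, pixels), "rvec" (rotation vector, rad) and "tvec" (3), from world to camera coordinates, as OpenCV has them; the wrist camera has in their place "hand_eye" (4x4, takes a point from camera to tool coordinates, whose origin is the TCP and whose axes are the flange's). Camera axes: x right, y down, z forward; pixel columns grow to the right and rows downward; lengths in m; the calibration is good to about 2 mm. A picture is of the moment at which its call begins: read the wrist's pose just before it. camera_model takes no time and is no camera call.
- workorder.close_job(): hands the job in; it is judged then, once.
The state is a dict: "time": time; "joint_positions": joint angles; "qd": joint speeds; "joint_torque": joint torques, N m; "position": TCP position; "tool_rot": TCP orientation; "ft_force": force on the tool from outside, world axes, zero at the start; "torque": the same for the moment, N m; "grip_width": opening from 0.0 (shut) to 1.0 (fully open); "grip_force": force on a finger pad.
Only numpy, scipy, OpenCV 4.12 (cv2) and the standard library are available. Lean on these libraries where they do the work, as an engineer would, in place of code of your own. Each camera call takes 0.05 s, during which the arm holds its last target. There are 200 camera calls.

## Working session

There is one attempt and no reset: what is moved stays moved. The work goes in short steps, Python scripts to look and compute and a tool call to move; the robot and the scene stay as the last step left them, time stands still between calls to the robot, and variables do not carry over. Pictures are saved under pics/ and viewed, at most 10 in all, crops included, and the job is handed in when it is done.

```bash
ls; mkdir -p pics; python3 - <<'E'
from bench import ctrl, workorder, probe_bus, get_image, camera_model
import cv2
s=probe_bus.get_state();print({k:s[k] for k in('time','position','tool_rot','ft_force','grip_width')})
for n in('scene','top'):
    cv2.imwrite(f'pics/{n}0.png',get_image(n)[...,::-1]);print(n,camera_model(n))
print(camera_model('wrist'))
E
```

```text
bench.py
pics
{'time': 0.0, 'position': array([0.29228184, 0.57994658, 0.22144783]), 'tool_rot': array([-7.26459950e-01, -3.05603288e+00,  3.00811972e-03]), 'ft_force': array([ 1.03671891, -0.00567646, -0.42349994]), 'grip_width': 1.0010517113423723}
scene {'vertical_fov': 55.94882446376336, 'cx': 323.1303234041368, 'cy': 198.86709826768873, 'rvec': array([ 2.18853219, -0.61618784,  0.30472153]), 'tvec': array([-0.47071328,  0.20620025,  0.70988032])}
top {'vertical_fov': 56.26771286596418, 'cx': 317.81785947622774, 'cy': 201.2059554773042, 'rvec': array([ 2.1568567 , -2.03429419,  0.23259691]), 'tvec': array([-0.09962392,  0.54626695,  0.79952524])}
{'vertical_fov': 67.64146625579448, 'cx': 319.29304371239544, 'cy': 197.7415704639808, 'hand_eye': array([[ 8.34388568e-04, -9.55537870e-01, -2.94867228e-01,
         8.19834375e-02],
       [ 9.99999626e-01,  8.64752844e-04,  2.74162887e-05,
         3.75159620e-04],
       [ 2.28789971e-04, -2.94867140e-01,  9.55538234e-01,
        -1.60713249e-01],
       [ 0.00000000e+00,  0.00000000e+00,  0.00000000e+00,
         1.00000000e+00]])}
```

View pics/top0.png

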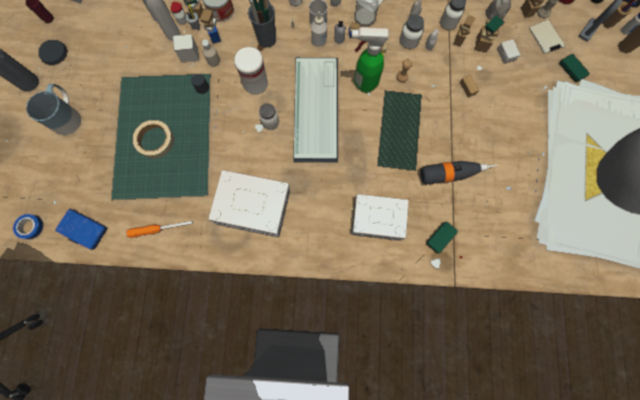

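View pics/scene0.png

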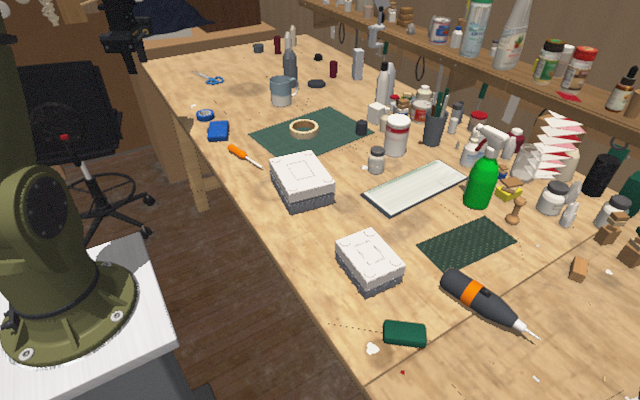

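The larger lid is at about px (250,203) in the top view and (302,180) in the scene view. The small box is at (380,217) in the top view. Next I measure the outline and pads at z = 72 mm.

```bash
cat > h.py <<'E'
import numpy as np,cv2
from bench import ctrl, workorder, probe_bus, get_image, camera_model
from scipy.spatial.transform import Rotation as R
def ray(n,pts,z,st=None):
    m=camera_model(n);f=200/np.tan(np.radians(m['vertical_fov']/2))
    pts=np.atleast_2d(pts).astype(float);d=np.c_[(pts-[m['cx'],m['cy']])/f,np.ones(len(pts))]
    if n=='wrist':
        T=np.array(m['hand_eye']);Rt=R.from_rotvec(st['tool_rot']).as_matrix()
        Rw=Rt@T[:3,:3];c=Rt@T[:3,3]+st['position']
    else:
        Rw=R.from_rotvec(m['rvec']).as_matrix().T;c=-Rw@np.array(m['tvec'])
    d=d@Rw.T
    return c+d*((z-c[2])/d[:,2])[:,None]
E
python3 - <<'E'
from h import *
im=cv2.imread('pics/top0.png');hsv=cv2.cvtColor(im,cv2.COLOR_BGR2HSV)
m=((hsv[...,2]>185)&(hsv[...,1]<35)).astype('uint8')*255
m=cv2.morphologyEx(m,cv2.MORPH_CLOSE,np.ones((5,5)))
for c in cv2.findContours(m,0,1)[0]:
    x,y,w,h=cv2.boundingRect(c)
    if cv2.contourArea(c)<1500 or y<150 or y>250 or x>500: continue
    for z in(.072,.0615):
        P=ray('top',c[:,0],z)[:,:2]
        print(x,y,w,h,z,cv2.minAreaRect((P*1000).astype('float32')))
cv2.imwrite('pics/crop.png',cv2.resize(im[160:250,195:425],None,fx=3.4,fy=3.4,interpolation=cv2.INTER_CUBIC))
s=probe_bus.get_state();print(R.from_rotvec(s['tool_rot']).as_matrix().round(3))
E
```

```text
354 194 54 44 0.072 ((524.8648071289062, -211.74440002441406), (116.45564270019531, 86.9764404296875), 86.52992248535156)
354 194 54 44 0.0615 ((527.0045166015625, -213.4066619873047), (117.9278335571289, 88.07594299316406), 86.52986145019531)
209 171 79 62 0.072 ((541.24462890625, 90.75630187988281), (157.81631469726562, 118.1504898071289), 81.56204223632812)
209 171 79 62 0.0615 ((543.5914916992188, 92.9181137084961), (159.8113250732422, 119.64408874511719), 81.56204223632812)
[[-0.893  0.45  -0.001]
 [ 0.45   0.893 -0.002]
 [-0.    -0.002 -1.   ]]
```

View pics/crop.png

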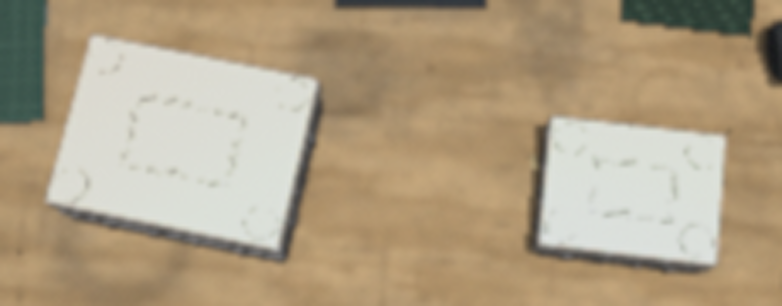

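The crop confirms the pads at the lid corners: far-left about (108,62), far-right (292,95), near-left (72,185), near-right (260,220) in crop pixels. I'll move above the lid with the tool axes aligned to it and the fingers shut, then measure again with the wrist camera.

>>> move_tool([
  {"x":-0.04, "y":-0.03, "rz":-0.03, "finger_gap":0},
  {"x":-0.08, "y":-0.06, "rz":-0.06, "finger_gap":0},
  {"x":-0.12, "y":-0.09, "rz":-0.09, "finger_gap":0},
  {"x":-0.16, "y":-0.12, "rz":-0.12, "finger_gap":0},
  {"x":-0.2, "y":-0.15, "rz":-0.15, "finger_gap":0},
  {"x":-0.24, "y":-0.18, "rz":-0.18, "finger_gap":0},
  {"x":-0.28, "y":-0.21, "rz":-0.21, "finger_gap":0},
  {"x":-0.32, "y":-0.24, "rz":-0.24, "finger_gap":0},
  {"x":-0.36, "y":-0.27, "rz":-0.27, "finger_gap":0},
  {"x":-0.4, "y":-0.3, "rz":-0.3, "finger_gap":0},
  {"x":-0.425, "y":-0.315, "rz":-0.319, "finger_gap":0},
  {"x":-0.442, "y":-0.325, "rz":-0.319, "finger_gap":0},
  {"x":-0.442, "y":-0.325, "z":0.02, "rz":-0.319, "finger_gap":0},
  {"x":-0.442, "y":-0.325, "z":0.02, "rz":-0.319, "finger_gap":0},
  {"x":-0.442, "y":-0.325, "z":0.02, "rz":-0.319, "finger_gap":0},
], grip_force=20)

```text
time: 1.6
position: [0.5403, 0.0918, 0.2021]
tool_rot: [-0.231, -3.131, 0.0]
ft_force: [0.0, 0.7, -0.3]
grip_width: 0.007
grip_force: 0.0
```

```bash
python3 - <<'E'
from h import *
s=probe_bus.get_state();im=get_image('wrist')[...,::-1].copy();cv2.imwrite('pics/wrist1.png',im)
print(R.from_rotvec(s['tool_rot']).as_matrix().round(3),s['position'],s['ft_force'],s['joint_positions'].round(2))
hsv=cv2.cvtColor(im,cv2.COLOR_BGR2HSV)
m=((hsv[...,2]>170)&(hsv[...,1]<35)).astype('uint8')*255
m=cv2.morphologyEx(m,cv2.MORPH_CLOSE,np.ones((5,5)))
for c in cv2.findContours(m,0,1)[0]:
    if cv2.contourArea(c)<4000: continue
    P=ray('wrist',c[:,0],.072,s)[:,:2]
    print(cv2.boundingRect(c),cv2.minAreaRect((P*1000).astype('float32')))
E
```

```text
[[-0.989  0.146 -0.002]
 [ 0.146  0.989 -0.   ]
 [ 0.002 -0.    -1.   ]] [0.5403201  0.09176165 0.20212235] [ 0.01581974  0.69192942 -0.31002708] [-0.5   0.12  0.31  1.75 -0.04  1.29  1.24]
(0, 170, 109, 86) ((524.1031494140625, -197.0087890625), (118.96214294433594, 85.45167541503906), 86.57939910888672)
```

View pics/wrist1.png

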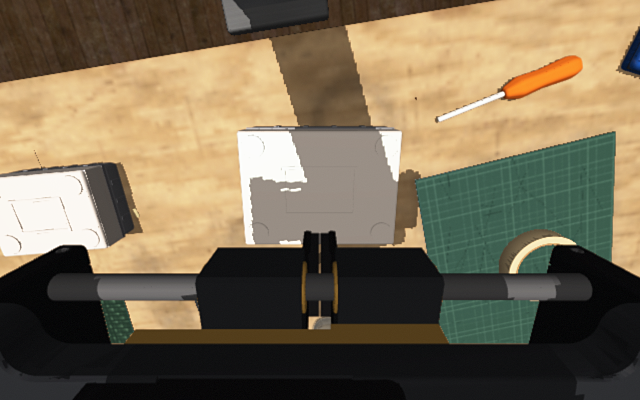

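The wrist view shows the lid partly shadowed. The top of the image is the near side and left is the robot's right. Pads are at about near-right (255,146), near-left (384,146), far-right (255,229) and far-left (380,229). I'll cast the lid corners by hand.

```bash
python3 - <<'E'
from h import *
s=probe_bus.get_state()
im=cv2.imread('pics/wrist1.png')
cv2.imwrite('pics/crop2.png',cv2.resize(im[115:255,225:415],None,fx=4,fy=4,interpolation=cv2.INTER_CUBIC))
Q=ray('wrist',[(255,146),(384,146),(255,229),(380,229),(238,130),(401,130),(246,244),(393,244)],.0735,s)
print(Q[:,:2].round(4),Q[:4].mean(0))
E
```

```text
[[0.4876 0.0377]
 [0.5057 0.1609]
 [0.5725 0.0197]
 [0.5916 0.1496]
 [0.4705 0.0249]
 [0.493  0.1781]
 [0.5881 0.0066]
 [0.6109 0.1619]] [0.53935203 0.09200697 0.0735    ]
```

View pics/crop2.png

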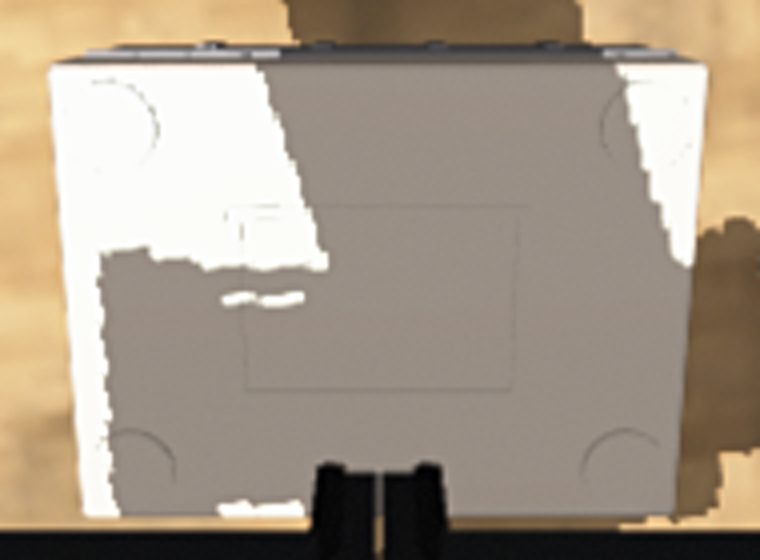

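Centre ≈ (0.541, 0.092), yaw −8.4°, and the two measurements agree within about 1 mm. I start with near-right (tool +45, −65).

>>> move_tool([
  {"x":0.023, "y":-0.033, "finger_gap":0},
  {"x":0.045, "y":-0.065, "z":0.03, "finger_gap":0},
  {"x":0.045, "y":-0.065, "z":0.075, "finger_gap":0},
  {"x":0.045, "y":-0.065, "z":0.11, "finger_gap":0},
  {"x":0.045, "y":-0.065, "z":0.122, "finger_gap":0},
  {"x":0.045, "y":-0.065, "z":0.126, "finger_gap":0},
  {"x":0.045, "y":-0.065, "z":0.128, "finger_gap":0},
  {"x":0.045, "y":-0.065, "z":0.13, "finger_gap":0},
  {"x":0.045, "y":-0.065, "z":0.132, "finger_gap":0},
  {"x":0.045, "y":-0.065, "z":0.134, "finger_gap":0},
  {"x":0.045, "y":-0.065, "z":0.136, "finger_gap":0},
  {"x":0.045, "y":-0.065, "z":0.136, "finger_gap":0},
])

```text
time: 2.85
position: [0.4883, 0.034, 0.069]
tool_rot: [0.232, 3.131, 0.002]
ft_force: [-3.2, -0.5, 7.5]
grip_width: 0.005
grip_force: 4.4
```

>>> move_tool([
  {"z":0.002, "finger_gap":0},
  {"z":0.004, "finger_gap":0},
  {"z":0.006, "finger_gap":0},
  {"z":0.006, "finger_gap":0},
])

```text
time: 3.25
position: [0.4893, 0.0337, 0.0667]
tool_rot: [0.232, 3.129, 0.004]
ft_force: [-12.6, -3.1, 34.8]
grip_width: 0.003
grip_force: 17.5
```

>>> move_tool([
  {"z":0.002, "finger_gap":0},
  {"z":0.003, "finger_gap":0},
  {"z":0.003, "finger_gap":0},
])

```text
time: 3.55
position: [0.4902, 0.0337, 0.0662]
tool_rot: [0.232, 3.128, 0.005]
ft_force: [-16.7, -4.8, 52.0]
grip_width: 0.005
grip_force: 25.9
```

```bash
python3 - <<'E'
from h import *
im=get_image('scene')[...,::-1]
cv2.imwrite('pics/s2.png',cv2.resize(im[110:230,230:370],None,fx=4.5,fy=4.5,interpolation=cv2.INTER_CUBIC))
E
```

```text
(no output)
```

View pics/s2.png

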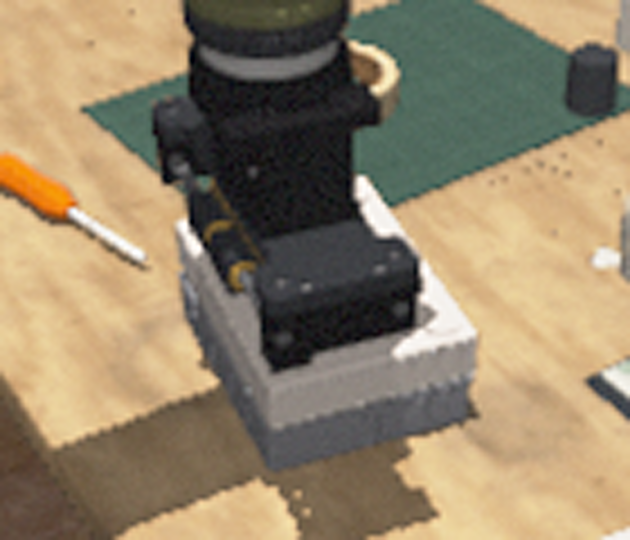

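The near-right corner shows no gap: white sits directly on grey at about (275,430) in the crop. It is home at z = 66 mm, 52 N. Next is near-left.

>>> move_tool([
  {"z":-0.02, "finger_gap":0},
  {"z":-0.05, "finger_gap":0},
  {"y":0.045, "z":-0.05, "finger_gap":0},
  {"y":0.09, "z":-0.05, "finger_gap":0},
  {"y":0.13, "z":-0.05, "finger_gap":0},
  {"y":0.13, "z":-0.035, "finger_gap":0},
  {"y":0.13, "z":-0.025, "finger_gap":0},
  {"y":0.13, "z":-0.019, "finger_gap":0},
  {"y":0.13, "z":-0.016, "finger_gap":0},
  {"y":0.13, "z":-0.013, "finger_gap":0},
  {"y":0.13, "z":-0.01, "finger_gap":0},
  {"y":0.13, "z":-0.008, "finger_gap":0},
  {"y":0.13, "z":-0.006, "finger_gap":0},
  {"y":0.13, "z":-0.004, "finger_gap":0},
  {"y":0.13, "z":-0.002, "finger_gap":0},
  {"y":0.13, "z":-0.002, "finger_gap":0},
])

```text
time: 5.2
position: [0.5078, 0.1614, 0.0658]
tool_rot: [0.235, 3.131, 0.003]
ft_force: [-11.9, -4.3, 34.7]
grip_width: 0.006
grip_force: 17.7
```

>>> move_tool([
  {"z":0.001, "finger_gap":0},
  {"z":0.002, "finger_gap":0},
  {"z":0.002, "finger_gap":0},
])

```text
time: 5.5
position: [0.508, 0.1614, 0.0656]
tool_rot: [0.236, 3.13, 0.004]
ft_force: [-17.0, -5.4, 47.5]
grip_width: 0.006
grip_force: 23.4
```

>>> move_tool([
  {"z":-0.02, "finger_gap":0},
  {"z":-0.05, "finger_gap":0},
  {"x":-0.045, "z":-0.055, "finger_gap":0},
  {"x":-0.09, "z":-0.055, "finger_gap":0},
  {"x":-0.09, "z":-0.045, "finger_gap":0},
  {"x":-0.09, "z":-0.035, "finger_gap":0},
  {"x":-0.09, "z":-0.03, "finger_gap":0},
  {"x":-0.09, "z":-0.025, "finger_gap":0},
  {"x":-0.09, "z":-0.02, "finger_gap":0},
  {"x":-0.09, "z":-0.016, "finger_gap":0},
  {"x":-0.09, "z":-0.013, "finger_gap":0},
  {"x":-0.09, "z":-0.01, "finger_gap":0},
  {"x":-0.09, "z":-0.008, "finger_gap":0},
  {"x":-0.09, "z":-0.006, "finger_gap":0},
  {"x":-0.09, "z":-0.004, "finger_gap":0},
  {"x":-0.09, "z":-0.002, "finger_gap":0},
  {"x":-0.09, "z":-0.002, "finger_gap":0},
])

```text
time: 7.2
position: [0.5957, 0.1492, 0.0657]
tool_rot: [0.232, 3.132, 0.003]
ft_force: [-13.1, -3.4, 32.3]
grip_width: 0.004
grip_force: 15.7
```

>>> move_tool([
  {"z":0.001, "finger_gap":0},
  {"z":0.002, "finger_gap":0},
  {"z":0.002, "finger_gap":0},
])

```text
time: 7.5
position: [0.596, 0.1492, 0.0656]
tool_rot: [0.233, 3.132, 0.004]
ft_force: [-16.6, -5.1, 42.7]
grip_width: 0.004
grip_force: 20.4
```

Far-left is home (65.6 mm, 43 N). Far-right is last.

>>> move_tool([
  {"z":-0.02, "finger_gap":0},
  {"z":-0.05, "finger_gap":0},
  {"y":-0.045, "z":-0.055, "finger_gap":0},
  {"y":-0.09, "z":-0.055, "finger_gap":0},
  {"y":-0.13, "z":-0.055, "finger_gap":0},
  {"y":-0.13, "z":-0.04, "finger_gap":0},
  {"y":-0.13, "z":-0.03, "finger_gap":0},
  {"y":-0.13, "z":-0.025, "finger_gap":0},
  {"y":-0.13, "z":-0.02, "finger_gap":0},
  {"y":-0.13, "z":-0.016, "finger_gap":0},
  {"y":-0.13, "z":-0.013, "finger_gap":0},
  {"y":-0.13, "z":-0.01, "finger_gap":0},
  {"y":-0.13, "z":-0.008, "finger_gap":0},
  {"y":-0.13, "z":-0.006, "finger_gap":0},
  {"y":-0.13, "z":-0.004, "finger_gap":0},
  {"y":-0.13, "z":-0.002, "finger_gap":0},
  {"y":-0.13, "z":-0.002, "finger_gap":0},
])

```text
time: 9.2
position: [0.5766, 0.0207, 0.0656]
tool_rot: [0.232, 3.132, 0.004]
ft_force: [-13.8, -0.0, 34.4]
grip_width: 0.009
grip_force: 17.3
```

>>> move_tool([
  {"z":0.001, "finger_gap":0},
  {"z":0.002, "finger_gap":0},
  {"z":0.002, "finger_gap":0},
])

```text
time: 9.5
position: [0.5766, 0.0207, 0.0654]
tool_rot: [0.232, 3.132, 0.005]
ft_force: [-17.6, -0.6, 46.0]
grip_width: 0.005
grip_force: 22.8
```

Now I lift clear, move aside to the left and look.

>>> move_tool([
  {"z":-0.03, "finger_gap":0},
  {"z":-0.08, "finger_gap":0},
  {"z":-0.13, "finger_gap":0},
  {"z":-0.18, "finger_gap":0},
  {"y":0.04, "z":-0.18, "finger_gap":0},
  {"y":0.08, "z":-0.18, "finger_gap":0},
  {"y":0.12, "z":-0.18, "finger_gap":0},
  {"y":0.16, "z":-0.18, "finger_gap":0},
  {"y":0.2, "z":-0.18, "finger_gap":0},
  {"y":0.24, "z":-0.18, "finger_gap":0},
  {"y":0.28, "z":-0.18, "finger_gap":0},
  {"y":0.32, "z":-0.18, "finger_gap":0},
  {"y":0.36, "z":-0.18, "finger_gap":0},
  {"y":0.4, "z":-0.18, "finger_gap":0},
  {"y":0.4, "z":-0.18, "finger_gap":0},
])

```text
time: 11.0
position: [0.6319, 0.4242, 0.235]
tool_rot: [-0.218, -3.13, -0.005]
ft_force: [-0.4, 0.6, -0.5]
grip_width: 0.008
grip_force: 0.0
```

```bash
python3 - <<'E'
from h import *
im=get_image('scene')[...,::-1];t=get_image('top')[...,::-1]
a=cv2.resize(im[130:230,250:420],(765,450),interpolation=cv2.INTER_CUBIC)
cv2.imwrite('pics/s3.png',a)
cv2.imwrite('pics/t3.png',cv2.resize(t[160:250,195:425],None,fx=3.4,fy=3.4,interpolation=cv2.INTER_CUBIC))
E
```

```text
(no output)
```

View pics/s3.png

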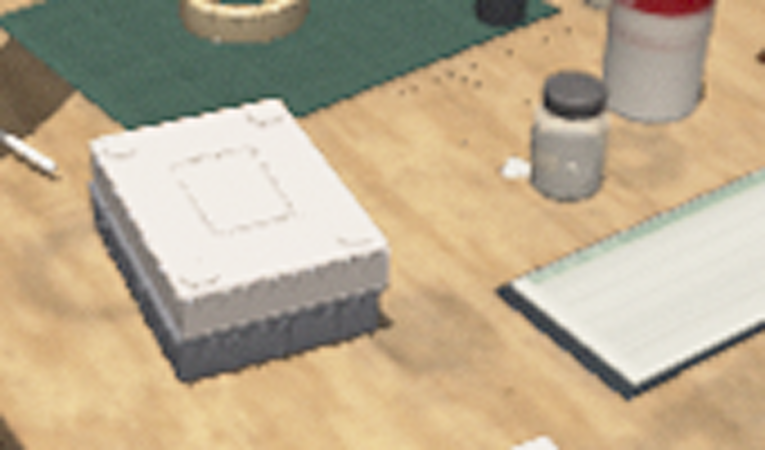

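View pics/t3.png

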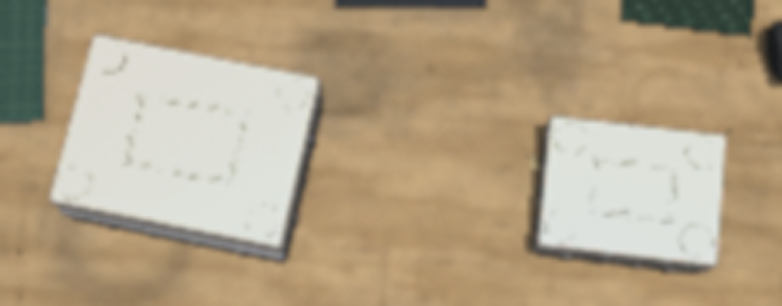

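The lid is level, with white directly on grey all round the visible edges. The small box hasn't moved. One numeric check for a dark gap line before I hand in.

```bash
python3 - <<'E'
from h import *
a=cv2.imread('pics/scene0.png',0);b=cv2.cvtColor(get_image('scene'),cv2.COLOR_RGB2GRAY)
for c in(275,283,295,310,325): print(c,'\n',a[158:218,c].tolist(),'\n',b[158:218,c].tolist())
m=camera_model('scene');f=200/np.tan(np.radians(m['vertical_fov']/2))
K=np.array([[f,0,m['cx']],[0,f,m['cy']],[0,0,1]])
c,s=np.cos(np.radians(-8.44)),np.sin(np.radians(-8.44))
for n,(x,y) in dict(nr=(-60,-80),nl=(-60,80),fr=(60,-80)).items():
    p=[[.541+(c*x-s*y)/1e3,.0915+(s*x+c*y)/1e3,z] for z in(0,.034,.042,.064,.072)]
    print(n,cv2.projectPoints(np.array(p),m['rvec'],m['tvec'],K,None)[0][:,0].round(1).tolist())
E
```

```text
275 
 [241, 238, 238, 239, 226, 233, 238, 237, 238, 239, 239, 235, 236, 182, 120, 117, 122, 127, 123, 117, 102, 91, 104, 117, 105, 84, 77, 74, 69, 71, 146, 173, 196, 201, 198, 196, 192, 193, 188, 178, 173, 165, 166, 171, 183, 189, 196, 198, 200, 201, 197, 195, 202, 204, 204, 203, 203, 199, 202, 203] 
 [182, 203, 233, 240, 238, 240, 217, 229, 239, 239, 240, 240, 220, 199, 183, 136, 119, 124, 127, 131, 144, 159, 146, 126, 103, 80, 75, 73, 73, 77, 147, 171, 195, 205, 198, 196, 197, 194, 188, 181, 175, 170, 160, 171, 184, 189, 194, 199, 202, 201, 199, 197, 199, 200, 204, 205, 205, 202, 202, 200]
283 
 [238, 238, 237, 237, 237, 237, 238, 238, 237, 237, 238, 237, 238, 237, 238, 237, 237, 237, 238, 238, 238, 238, 238, 240, 238, 233, 233, 202, 135, 116, 117, 124, 124, 112, 99, 129, 123, 101, 92, 75, 80, 79, 75, 71, 72, 151, 177, 190, 197, 196, 196, 192, 193, 197, 196, 196, 193, 189, 186, 185] 
 [231, 244, 239, 239, 237, 237, 239, 238, 239, 238, 238, 239, 238, 238, 238, 239, 238, 237, 238, 238, 239, 239, 240, 240, 239, 233, 233, 206, 140, 114, 117, 125, 122, 132, 143, 156, 148, 133, 105, 73, 
[... 1418 characters left out ...]
03, 162, 149, 148, 151, 150, 151, 147, 165, 120, 76, 103, 100, 81, 84, 89, 90, 88, 85, 89, 85, 129, 191, 201, 201, 203, 201, 201, 204, 203, 208, 202, 201] 
 [192, 190, 188, 183, 176, 182, 188, 183, 183, 190, 187, 212, 231, 238, 240, 239, 238, 238, 238, 239, 239, 238, 238, 238, 234, 214, 230, 240, 244, 211, 152, 153, 144, 147, 150, 150, 147, 160, 120, 83, 81, 86, 90, 89, 87, 86, 89, 85, 128, 190, 200, 199, 204, 203, 202, 205, 204, 204, 203, 201]
nr [[289.5, 215.9], [288.8, 205.2], [288.6, 202.6], [288.1, 195.4], [288.0, 192.7]]
nl [[270.1, 179.9], [269.1, 169.6], [268.8, 167.2], [268.1, 160.2], [267.9, 157.7]]
fr [[334.2, 203.7], [334.6, 193.2], [334.7, 190.6], [335.0, 183.5], [335.1, 180.8]]
```

The lid edge dropped 2–3 px in every column (2.6 px expected for 8 mm), and the dark gap line is gone.

```bash
python3 -c "
from bench import ctrl, workorder, probe_bus, get_image, camera_model
print(workorder.close_job())"
```

```text
the job is handed in; nothing more can be done
None
```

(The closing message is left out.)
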